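# Sweep the stone samples into the open tray

### The job

Clear the meeting table: with the fingertips, sweep the three flat square stone samples (pale, dark, and speckled terrazzo) across the table and over the lip of the open-fronted wooden tray, until each lies wholly inside it, flat on its floor. Do not pick the samples up, and leave the wooden block, the magnifier and the round tin where they stand.

Things in the scene. Friction and masses are not known exactly. Their poses are not given: they have to be found in the camera images.
- tray: Fixed pale wooden tray, open on one long side (mouth, facing roughly +y). Origin: centre of its underside, on the table; x points from mouth to back wall, z up. Inner floor x -80 to +80, y -150 to +150 mm, 2 mm above the table. Back and end walls 28 mm high, 6 mm thick; end walls begin at x -86 mm. A ramp rises from the table at x -100 to the floor at x -80 mm, across the whole mouth.
- tile_large: The largest of the three flat square samples, pale stone, 60x60x10 mm, loose, lying flat on the table to the left of the tray's mouth, under 0.15 kg. Origin at the centre of its underside; x and y along its sides, z up.
- tile_medium: The middle-sized of the three flat square samples, dark stone, 50x50x10 mm, loose, lying flat on the table to the left of the tray's mouth, under 0.15 kg. Origin at the centre of its underside; x and y along its sides, z up.
- tile_small: The smallest of the three flat square samples, speckled terrazzo, 42x42x12 mm, loose, lying flat on the table to the left of the tray's mouth, under 0.15 kg. Origin at the centre of its underside; x and y along its sides, z up.
- wood_block: Oblong wooden sample 92x45x18 mm lying loose on the table, a bystander. Origin at the centre of its underside, x along its length, z up.
- eyeglass: Small black stand magnifier (round, 38 mm across, 34 mm high), standing loose, a bystander. Origin at the centre of its underside, z up.
- round_tin: Round lidded tin 64 mm across, 28 mm high, standing loose, a bystander. Origin at the centre of its underside, z up.

How it is judged:
At the end, for the whole second after the job is handed in: Each square tile is at rest flat on the tray floor (within 4 mm, tilt under 0.1 rad), between the end walls, its centre at least half its side less 4 mm inward of the top edge of the ramp; the wooden block, magnifier and tin are within 10 mm of where they stood (x of tile_large in the frame of tray between -0.054 and 0.08 m and y of tile_large in the frame of tray between -0.15 and 0.15 m and z of each of tile_large, tile_medium, tile_small in the frame of tray below 0.006 m and angle between each of tile_large, tile_medium, tile_small's own z axis and vertical below 0.1 rad and linear speed of each of tile_large, tile_medium, tile_small below 0.01 m/s and x of tile_medium in the frame of tray between -0.059 and 0.08 m and y of tile_medium in the frame of tray between -0.15 and 0.15 m and x of tile_small in the frame of tray between -0.063 and 0.08 m and y of tile_small in the frame of tray between -0.15 and 0.15 m and distance of each of wood_block, eyeglass, round_tin from where it was at the start of the episode below 0.01 m); the robot touches nothing.
It fails at once if a tile is lifted: its underside centre is more than 20 mm above the table (height (world z) of any of tile_large, tile_medium, tile_small above 0.02 m).
It fails at once if the wooden block, magnifier or round tin is moved more than 10 mm (distance of any of wood_block, eyeglass, round_tin from where it was at the start of the episode above 0.01 m).
It also fails if it takes over 72 s, if anything falls off the work surface, if the arm or the gripper's body presses on something with over 40 N, if the wrist force passes 120 N, or if a joint passes its speed limit or range.

### The arm

A 6-joint arm with a two-finger parallel gripper is mounted at the origin on the work surface; the furniture and walls round the work are solid. World frame = base frame: x ahead of the robot, y to its left, z up, the work surface at z = 0. Lengths are in m, angles in rad, forces in N, time in s.
With the tool pointing down it reaches from about 0.275 to 0.825 m from the base axis. Payload 4.9 kg.
Tool frame: the origin (TCP) lies midway between the tips of the shut fingers; the grasp point (between the pads) lies 19 mm behind it (bot.grip_depth is the distance from the TCP to the grasp point, in m); z points along the fingers, y is the line along which they close (so a half turn about z gives the same grasp; the last joint's range is limited). The gripper opens to 85 mm and grips with 20 to 120 N. Pads are 22 mm wide; open, the fingers measure 114 mm over their backs; the gripper's body (76 mm by 85 mm) begins 54 mm behind the grasp point. The pads swing forward as they close: fully open they stand 13 mm farther back than shut.
Start: joints at [-1.252, 0.326, -0.193, 1.052, 0, 1.437], TCP at [0.241, -0.495, 0.231] pointing down, gripper open.
Joint ranges: [-2.65, 2.65], [-0.97, 1.79], [-1.3, 1.35], [-1.93, 2.1], [-1.47, 1.37], [-3.14, 3.14]. Speed limits (rad/s): [2.57, 2.57, 3.14, 3.14, 3.14, 3.14].

### API

Orientations are given as a unit quaternion [w, x, y, z].
In Python, from cell import bot gives the robot as it stands. Calls block until the motion is done:
- bot.move_pose(position, orientation): joint-space move of the TCP to a pose.
- bot.move_linear(position, speed=0.15, rotation=None, until_force=None): straight line of the TCP; rotation=None keeps the orientation; speed is the mean speed in m/s. With until_force (N) it stops when the force on the tool has changed by that much, and returns True; else False.
- bot.goto_joints(angles): joint-space move.
- bot.set_gripper(opening, grasp_force=None): opening from 0.0 (shut) to 1.0 (fully open); grasp_force is the grip in N (None keeps the last); returns when the fingers have stopped.
- bot.wait(seconds).
- bot.solve_ik(position, orientation): joint angles nearest the present ones, or None.
- bot.camera(name): name is "scene" or "top" or "wrist"; returns the picture (400x640x3 uint8, red, green, blue); there is no depth.
- bot.calibration(name): a dict with "mtx" (3x3 intrinsics, pixels), "extrinsics" (4x4, takes a point from world to camera coordinates); the wrist camera has in their place "hand_eye" (4x4, takes a point from camera to tool coordinates, whose origin is the TCP and whose axes are the flange's). Camera axes: x right, y down, z forward; pixel columns grow to the right and rows downward; lengths in m; the calibration is good to about 2 mm. A picture is of the moment at which its call begins: read the wrist's pose just before it. calibration takes no time and is no camera call.
A pose or a line that the arm cannot do raises bot.PlanningError and nothing moves.
- bot.close_job(): hands the job in; it is judged then, once.
Trained networks look in the newest picture that a camera, given by its name, has taken for a name from the list of things; names that differ only in an ending like _2 or _b are one class to them, and where a whole thing is asked for, a point or a joint stands for the part that bears it (a point fixed in the world has none). Each returns a list of dicts, best first, with "confidence" (0 to 1); they miss things now and then, are a little off and sometimes report something else, mostly with a low value. They report only what shows in the picture. A call takes as long as a camera call.
- bot.search_frame(camera, thing): "bbox" ([left, top, width, height] in pixels, round what is visible of it).
Readings, each from a call of its own:
- bot.read_clock(): time.
- bot.read_joint_positions(): joint angles.
- bot.read_joint_vel(): joint speeds.
- bot.read_joint_efforts(): joint torques, N m.
- bot.read_position(): TCP position.
- bot.read_tool_rot(): TCP orientation.
- bot.read_ft_force(): force on the tool from outside, world axes, zero at the start.
- bot.read_moment(): the same for the moment, N m.
- bot.read_gripper_width(): opening from 0.0 (shut) to 1.0 (fully open).
- bot.read_finger_force(): force on a finger pad.
Only numpy, scipy, OpenCV 4.12 (cv2) and the standard library are available. Lean on these libraries where they do the work, as an engineer would, in place of code of your own. Each camera call takes 0.05 s, during which the arm holds its last target. There are 200 camera calls.

## Working session

There is one attempt and no reset: what is moved stays moved. The work goes in short steps, each a Python script; the robot and the scene stay as the last script left them, time stands still between calls to the robot, and variables do not carry over. Pictures are saved under pics/ and viewed, at most 10 in all, crops included, and the job is handed in when it is done.

```bash
mkdir -p pics; ls; python3 - <<'E'
from cell import bot
import cv2
for n in ["top","scene"]:
    cv2.imwrite(f"pics/{n}0.png",bot.camera(n)[:,:,::-1])
    c=bot.calibration(n);print(c["mtx"],c["extrinsics"])
    for t in ["tray","tile_large","tile_medium","tile_small","wood_block","eyeglass","round_tin"]:
        print(n,t,[(d["bbox"],round(d["confidence"],2)) for d in bot.search_frame(n,t)[:2]])
print(bot.read_clock(),bot.read_tool_rot())
E
```

```text
pics
[[394.41777807   0.         312.6487142 ]
 [  0.         394.41777807 202.36935138]
 [  0.           0.           1.        ]] [[-0.01205433 -0.9997543  -0.01860184  0.08158651]
 [-0.98119019  0.01541089 -0.19242741  0.52903125]
 [ 0.1926668   0.01593236 -0.98113489  0.92126386]
 [ 0.          0.          0.          1.        ]]
top tray [([369.2, 148.9, 79.2, 122.9], 0.55)]
top tile_large [([301.1, 185.4, 26.9, 29.4], 0.58)]
top tile_medium [([304.8, 158.3, 19.3, 20.6], 0.84)]
top tile_small [([304.7, 230.8, 22.4, 16.8], 0.77)]
top wood_block [([222.1, 186.4, 22.1, 37.3], 0.7)]
top eyeglass [([193.4, 244.8, 18.4, 18.1], 0.55)]
top round_tin [([200.0, 153.0, 28.2, 25.7], 0.56)]
[[423.24983696   0.         316.30180697]
 [  0.         423.24983696 203.34410524]
 [  0.           0.           1.        ]] [[-0.85349491 -0.52062036  0.02238046  0.4833    ]
 [-0.32221135  0.49349866 -0.80786071  0.15346289]
 [ 0.409544   -0.69671624 -0.58894838  1.02887983]
 [ 0.          0.          0.          1.        ]]
scene tray [([302.6, 141.4, 113.5, 60.5], 0.73)]
scene tile_large [([296.5, 194.7, 27.1, 21.1], 0.55)]
scene tile_medium [([270.1, 186.2, 28.1, 18.3], 0.75)]
scene tile_small [([331.4, 211.5, 18.1, 13.2], 0.76)]
scene wood_block [([245.7, 235.7, 40.8, 23.6], 0.62)]
scene eyeglass [([283.5, 274.5, 17.5, 23.4], 0.78)]
scene round_tin []
0.8 [2.60578643e-05 9.74481443e-01 2.24468076e-01 1.05049347e-05]
```

View pics/top0.png

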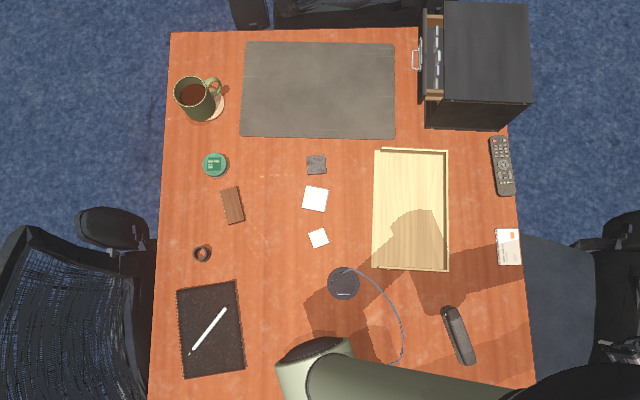

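The top view shows the tray at u 373–448, v 148–270, with its mouth to the left. The dark tile is at (316,165), the pale one at (315,199) and the terrazzo at (318,238). The bystanders sit far left, at u<245. Next I measure outlines.

```bash
cat > h.py <<'E'
from cell import bot
import cv2,numpy as np
def world(n,uv,z):
    c=bot.calibration(n);R=c["extrinsics"][:3,:3];t=c["extrinsics"][:3,3]
    d=R.T@np.linalg.inv(c["mtx"])@np.array([uv[0],uv[1],1.]);o=-R.T@t
    return (o+d*(z-o[2])/d[2])
def outline(im,box,dark,z):
    x,y,w,h=box
    g=cv2.cvtColor(im,cv2.COLOR_RGB2HSV)[y:y+h,x:x+w,1]   # table is saturated, stone is not
    g=cv2.resize(g,None,fx=6,fy=6,interpolation=cv2.INTER_CUBIC)
    _,m=cv2.threshold(g,0,255,cv2.THRESH_BINARY_INV+cv2.THRESH_OTSU)
    c=max(cv2.findContours(m,cv2.RETR_EXTERNAL,cv2.CHAIN_APPROX_NONE)[0],key=cv2.contourArea)[:,0,:]
    P=np.array([world("top",(x+(p[0]+.5)/6-.5,y+(p[1]+.5)/6-.5),z)[:2] for p in c],np.float32)
    return cv2.minAreaRect(P*1000)
E
python3 - <<'E'
from h import *
im=cv2.imread("pics/top0.png")[:,:,::-1].copy()
for n,b,z in [("medium",(298,148,36,34),.01),("large",(294,180,44,38),.01),("small",(300,220,38,36),.012),
  ("block",(212,178,40,54),.018),("tin",(192,142,46,46),.028)]:
    print(n,outline(im,b,0,z))
# tray: wall tops / mouth
for n,uv,z in [("mouthfar",(374,150),.0),("mouthnear",(372,268),.0),("backfar",(448,150),.03),("backnear",(448,270),.03)]:
    print(n,world("top",uv,z))
cv2.imwrite("pics/crop1.png",cv2.resize(cv2.imread("pics/top0.png")[135:285,290:460],None,fx=4,fy=4,interpolation=cv2.INTER_CUBIC))
E
```

```text
medium ((640.5899658203125, 65.35852813720703), (51.25605773925781, 50.682464599609375), 3.8682796955108643)
large ((549.4309692382812, 69.31251525878906), (61.76506423950195, 62.00820541381836), 77.85135650634766)
small ((447.4736633300781, 61.783958435058594), (44.060707092285156, 43.90960693359375), 20.47085952758789)
block ((537.525146484375, 284.741455078125), (100.70587921142578, 48.2797737121582), 15.023510932922363)
tin ((638.137939453125, 327.1259460449219), (71.77552795410156, 64.060302734375), 44.330875396728516)
mouthfar [ 0.6799587  -0.09008823  0.        ]
mouthnear [ 0.36991317 -0.07207219  0.        ]
backfar [ 0.66642428 -0.27567411  0.03      ]
backnear [ 0.36199171 -0.25199984  0.03      ]
```

View pics/crop1.png

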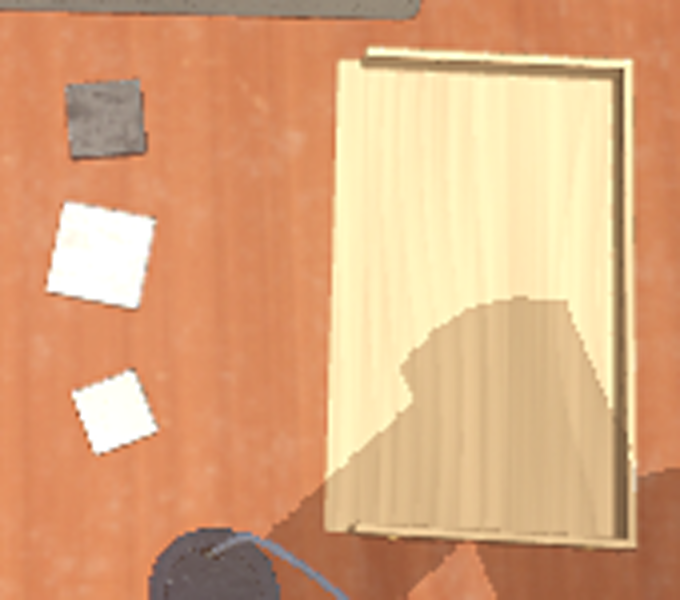

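```bash
cat >> h.py <<'E'
T0=np.array([.519,-.180]);YT=np.array([.998,-.065]);XT=np.array([-.065,-.998])
tray=lambda x,y:T0+x*XT+y*YT
def quat(ang):  # tool down, tool y along direction ang
    q=[np.array([0,np.cos(a),np.sin(a),0]) for a in ((ang+np.pi/2)/2,(ang+3*np.pi/2)/2)]
    return max(q,key=lambda v:abs(v@np.array([0,.974,.224,0])))
def sweep(p,half,goal,ztip=None,speed=.08):
    p,goal=np.array(p),np.array(goal);d=goal-p;d/=np.linalg.norm(d)
    q=quat(np.arctan2(d[0],-d[1]))
    s=p-d*(half*1.3+11e-3+.02); e=goal-d*(half+.011)
    bot.move_pose([*s,.10],q)
    if ztip is None:
        bot.move_linear([*s,.03],.15)
        print("touch",bot.move_linear([*s,-.004+.0],.02,until_force=4)); z0=bot.read_position()[2]; ztip=z0+.0045
        print("z0",z0)
    bot.move_linear([*s,ztip],.1)
    bot.move_linear([*e,ztip],speed)
    print("end",bot.read_position(),e,"F",bot.read_ft_force())
    b=e-d*.03
    bot.move_linear([*b,ztip],.1); bot.move_linear([*b,.10],.2)
    return ztip
E
python3 - <<'E'
from h import *
bot.set_gripper(0.3)
p=bot.read_position(); bot.move_linear([.35,-.35,.22],.3)
z=sweep([.549,.069],.030,tray(0,0))
print("ztip",z,bot.read_clock())
cv2.imwrite("pics/s1.png",bot.camera("scene")[:,:,::-1])
E
```

```text
touch True
z0 -8.571418412981618e-05
end [ 0.52392408 -0.13920678  0.00440698] [ 0.52390429 -0.13929437] F [-0.3246439   0.55620138  1.32009749]
ztip 0.0044142858158701835 11.0667
```

```bash
python3 -c "
import cv2;i=cv2.imread('pics/s1.png')[110:310,200:450];cv2.imwrite('pics/s1c.png',cv2.resize(i,None,fx=3,fy=3,interpolation=2))"
```

```text
(no output)
```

View pics/s1c.png

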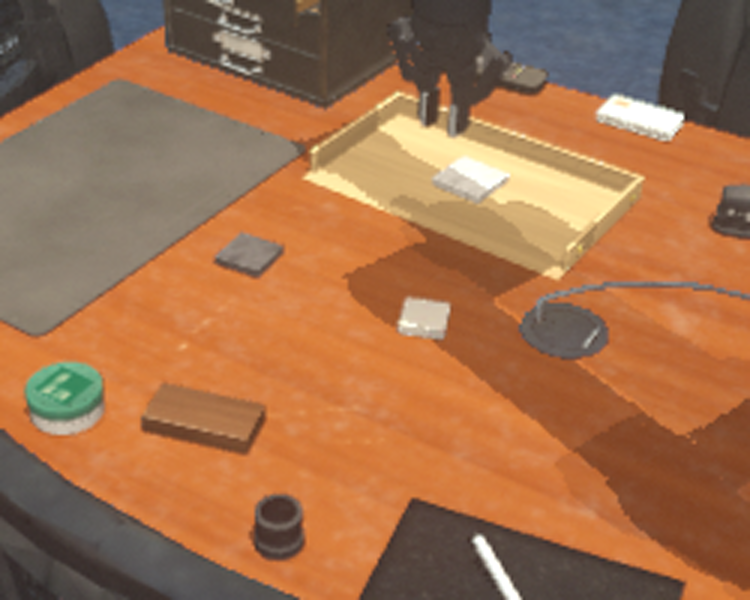

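The pale tile is in the middle of the tray, at crop (472,178). The dark tile (250,253), the terrazzo (425,318) and the bystanders haven't moved. I'll sweep the other two.

```bash
python3 - <<'E'
from h import *
sweep([.6405,.0655],.025,tray(0,.09),.0044)
sweep([.4475,.062],.021,tray(0,-.085),.0044)
bot.move_linear([.40,.12,.25],.25)
print(bot.read_clock())
im=bot.camera("top")[:,:,::-1];cv2.imwrite("pics/top2.png",cv2.resize(im[135:285,180:460],None,fx=2.8,fy=2.8,interpolation=2))
n={"large":.012,"medium":.012,"small":.014}
for k,z in n.items():
    for r in bot.search_frame("top","tile_"+k)[:1]:
        x,y,w,h=r["bbox"];p=world("top",(x+w/2-.5,y+h/2-.5),z)[:2]-T0;print(k,r["confidence"],"tray",p@XT,p@YT)
E
```

```text
end [ 0.61335698 -0.15003746  0.00440594] [ 0.6133218  -0.15013258] F [1.34073971 1.62355263 0.78689585]
end [ 0.43596704 -0.14243496  0.00441508] [ 0.43597097 -0.14252572] F [-0.22583927  0.41096154  0.2072585 ]
26.0167
large 0.85 tray -0.005973192320190864 0.00642103016855688
medium 0.63 tray -0.005515470856711085 0.08599849837784651
small 0.77 tray -0.006972343035465634 -0.09480778426765075
```

View pics/top2.png

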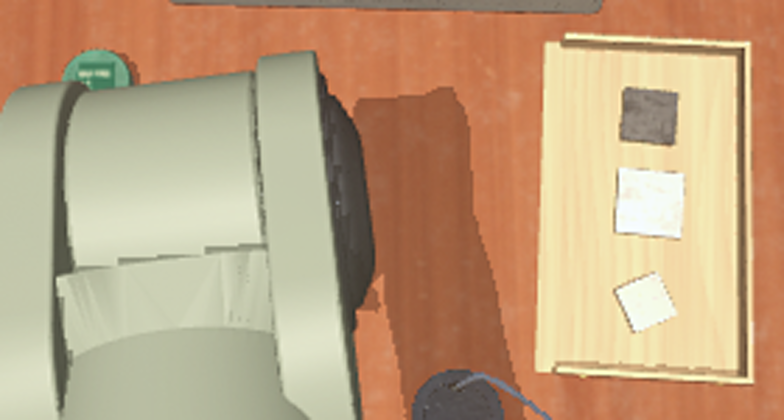

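All three tiles lie flat in the middle of the tray, at crop (649,116), (650,203) and (645,302), well clear of the ramp and walls. The arm is in the air, touching nothing.

```bash
python3 -c "
from cell import bot
print(bot.close_job())"
```

```text
the job is handed in; nothing more can be done
None
```

I swept all three samples into the tray, where they lie flat about 6 mm from its centre line in depth; I never touched the block, magnifier or tin, and handed the job in at about 26 s (the verdict wasn't shown).

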